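Seat the white reference puck in the analyser's three-point nest

ROBOT

A 6-joint arm with a two-finger parallel gripper is mounted at the origin on the work surface. World frame = base frame: x ahead of the robot, y to its left, z up, the work surface at z = 0. Lengths are in m, angles in rad, forces in N, time in s.
With the tool pointing down it reaches from about 0.225 to 0.875 m from the base axis. Payload 3.4 kg.
Tool frame: the origin (TCP) lies midway between the tips of the shut fingers; the grasp point (between the pads) lies 19 mm behind it; x points along the fingers, y is the direction in which the jaws open and shut, and the axes are right-handed (so a half turn about x gives the same grasp; the last joint's range is limited). The gripper opens to 85 mm and grips with 20 to 120 N. Pads are 22 mm wide; open, the fingers measure 114 mm over their backs; the gripper's body (76 mm by 85 mm) begins 54 mm behind the grasp point. The pads swing forward as they close: fully open they stand 13 mm farther back than shut.
Start: joints at [-1.428, 0.276, 1.505, -0, 1.361, -0.121], TCP at [0.15, -0.555, 0.231] pointing down, gripper open.
Joint ranges: [-2.89, 2.89], [-0.75, 2.08], [0.22, 2.7], [-1.18, 4.32], [0.11, 2.71], [-2.7, 2.7]. Speed limits (rad/s): [2.57, 2.57, 3.14, 3.14, 3.14, 3.14].

INTERFACE

Orientations are given as a unit quaternion [w, x, y, z].
In Python, from rig import manip, get_image, get_calibration, ticket gives the robot as it stands. The module is installed in compiled form; this text tells all that it offers.
- The arm moves only by the tool arm_command, never from a script. Its argument "series" is text: rows parted by semicolons, each of 7 numbers parted by spaces: the shift along the tool's x, y, z in units of 0.1 m (1.0 is 0.1 m), then the turn, a rotation vector about the tool's x, y, z in units of pi rad (1.0 is pi rad), then the opening, from -1 (shut) to 1 (fully open), so that 0 is half open. In form: tx ty tz rx ry rz claw; .... A call has 1 to 12 rows; each row shifts and turns the commanded pose from where the row before left it, along the tool's axes as they then stand; what a row does not reach is not made up. A row lasts 1/12 s, in which the tool goes at most 41.7 mm and 7.16 degrees, less where a joint would pass 70% of its speed; a pose out of reach is approached as far as the arm can. A call with a number of a shift or a turn outside -1 to 1 is refused whole. A call with a gripper value outside its range is refused whole. The fingers move at their own pace and stop on an object; "squeeze" is the grip in N (left out, the last holds). Time passes only in rows, so rows that do not move let the fingers close. It gives the time, the measured TCP pose, the force and the opening at its end, in the units of the state.
- manip.get_state(): the state, without advancing time (a new reading comes with each control period).
- get_image(name): name is "scene" or "top" or "wrist"; returns the picture (400x640x3 uint8, red, green, blue); there is no depth.
- get_calibration(name): a dict with "fx", "fy", "cx", "cy" (pixels), "D" ([k1, k2, p1, p2, k3] as OpenCV has them; the pictures are not rectified), "cam_to_world" (4x4, takes a point from camera to world coordinates); the wrist camera has in their place "tool_from_camera" (4x4, takes a point from camera to tool coordinates, whose origin is the TCP and whose axes are the tool frame's). Camera axes: x right, y down, z forward; pixel columns grow to the right and rows downward; lengths in m; the calibration is good to about 2 mm. A picture is of the moment at which its call begins: read the wrist's pose just before it. get_calibration takes no time and is no camera call.
- ticket.sign_off(): hands the job in, once; it reports no verdict.
The state is a dict: "clock": time; "qpos": joint angles; "qd": joint speeds; "effort": joint torques, N m; "position": TCP position; "ee_rot": TCP orientation; "contact_force": force on the tool from outside, world axes, zero at the start; "moment": the same for the moment, N m; "width": finger opening in m.
Only numpy, scipy, OpenCV 4.12 (cv2) and the standard library are available. Lean on these libraries where they do the work, as an engineer would, in place of code of your own. Each camera call takes 0.05 s, during which the arm holds its last target. There are 200 camera calls.

TASK

Take the white-capped reference puck out of its case and lay it flat on the analyser's plate at the open end of the nest, before the spring plunger. Slide it in along the fence, past the plunger, and press it firmly but gently home against the end stop's screw, wherever that has been set, so that when you let go it stays seated, touching fence, stop screw and plunger. The stop is precisely set, so never push hard against it or the fence; leave the dark puck, the vial, the jar and the wash bottle where they are.

Things in the scene. Friction and masses are not known exactly. Their poses are not given: they have to be found in the camera images.
- white_puck: aluminium reference puck with a white disc on its top: a plain cylinder 52 mm in diameter and 24 mm tall, about 0.16 kg; origin at the centre of its underside, z up. It starts in one of the two wells of the case
- dark_puck: the same puck with a black disc on its top, in the other well; a bystander
- case: fixed grey case, no lid, 103 mm (x) by 163 mm (y), top face 22 mm high, with two round wells 56 mm wide, 8 mm deep, centred 36 mm either side of its origin along its y axis; a puck in a well stands 16 mm out of it, with 20 mm between the two pucks; origin at the centre of its underside
- analyser: fixed white reflectance analyser, about 300 mm (x) by 240 mm (y); the black plate on its top, 200 by 170 mm, on which the puck slides, is 108 mm above the bench. Origin at bench level under the nest. Its x axis is the direction in which the puck slides into the nest, its y axis points from fence to plunger
- nest (a point): point on the plate, middle of the round window, axes as the analyser's. The underside centre of a seated puck lies on this point's x axis, from 4 mm before to 4 mm beyond it, as the stop screw is set. Passing the plunger takes up to about 16 N, most at first touch, then only a few N. Friction may hold the puck short: press it home, where the force rises steeply; 6 to 12 N is right, over 20 N too much
- open_end (a point): point on the plate 62 mm before nest along -x: a puck centred here just touches the fence and is 13 mm short of the plunger. The plate ends 68 mm further along -x; the housing's top around it is 8 mm lower
- fence: fixed straight steel bar 135 mm long (analyser x), 12 mm wide, 14 mm high above the plate, along the right-hand (-y) side of the sliding path; its inner face is 6 mm from its origin towards +y, 26 mm from the line through open_end and nest. Origin at the middle of its underside. A puck pushed in while well off the fence jams on the plunger
- end_stop: end stop at the far (+x) end: fixed grey block 14 by 26 mm, 20 mm high, centred 54 mm beyond nest on its x axis (origin: middle of its underside), with a set screw pointing along -x, round tip of 5 mm radius 10 mm above the plate, that stops the puck. Its user sets the tip's front anywhere from 22 to 30 mm beyond nest; the setting is not measured, so feel for it
- plunger: spring plunger: round brass nose, 6 mm radius, centre 10 mm above the plate (origin), sliding along the analyser's y in a grey block 18 mm high on the left (+y), 46 to 68 mm from the line of sliding, small black knob behind. Free, the nose lies 21 mm before nest (-x) and 16 mm to +y; spring 2.2 N, plus 0.36 N per mm; it yields 16 mm as the puck's widest part passes, then comes back behind it
- vial: small yellow sample vial with a white cap, 28 mm in diameter, 65 mm tall, standing; origin at the centre of its underside
- jar: white jar, 64 mm in diameter, 75 mm tall, standing; origin at the centre of its underside
- wash_bottle: white bottle, 60 mm in diameter, 170 mm tall, standing; origin at the centre of its underside
Mind the look-alikes: they are no part of the job. Leave any red look-alike of the white_puck alone.

How it is judged:
On the way, in this order (a step that is already met when the one before it is completed fails the run):
1. the white puck lies flat on the plate at the open end of the nest, before the plunger (z of white_puck in the frame of nest between -0.002 and 0.002 m and angle between white_puck's own z axis and vertical below 0.05 rad and contact force between white_puck and analyser above 0.3 N and x of white_puck in the frame of nest below -0.045 m and horizontal distance between white_puck and nest below 0.1 m), for 0.1 s.
2. the puck is pressed home against the stop screw with at least 5 N, with the plunger on it (contact force between white_puck and end_stop above 5 N and contact force between white_puck and plunger above 0.5 N and x of white_puck in the frame of nest above -0.008 m), for 0.1 s.
At the end, for the whole second after the job is handed in: The white puck lies flat (tilt under 0.03 rad) on the plate over the window, within 6 mm of nest along x and 2 mm along y, at rest and released, held in contact with the fence (over 0.2 N), the end stop's screw (over 0.1 N) and the plunger (over 0.5 N) (x of white_puck in the frame of nest between -0.006 and 0.006 m and y of white_puck in the frame of nest between -0.002 and 0.002 m and z of white_puck in the frame of nest below 0.002 m and angle between white_puck's own z axis and vertical below 0.03 rad and contact force between white_puck and plunger above 0.5 N and contact force between white_puck and fence above 0.2 N and contact force between white_puck and end_stop above 0.1 N and linear speed of white_puck below 0.005 m/s); the robot touches nothing.
It fails at once if the white puck pressed with more than 20 N against the end stop or the fence (contact force between white_puck and end_stop above 20 N or contact force between white_puck and fence above 20 N).
It fails at once if the dark puck moved more than 10 mm (distance of dark_puck from where it was at the start of the episode above 0.01 m).
It fails at once if the vial, jar or wash bottle moved more than 20 mm (distance of any of vial, jar, wash_bottle from where it was at the start of the episode above 0.02 m).
It also fails if it takes over 61 s, if anything falls off the work surface, if the arm or the gripper's body presses on something with over 40 N, if the wrist force passes 120 N, or if a joint passes its speed limit or range.

## Working session

There is one attempt and no reset: what is moved stays moved. The work goes in short steps, Python scripts to look and compute and a tool call to move; the robot and the scene stay as the last step left them, time stands still between calls to the robot, and variables do not carry over. Pictures are saved under pics/ and viewed, about 8 in all and at most 12, crops included, and the job is handed in when it is done.

Besides the shell and the picture viewer there is one more tool, called after "Call:" as name(argument=value, ...) on one line, values as JSON. arm_command: Moves the arm, as the interface text tells. Shifts and turns lie within -1 to 1; 1 stands for 0.1 m of shift or pi rad of turn. Its arguments: {"type":"object","properties":{"series":{"type":"string"},"squeeze":{"type":"number"}},"required":["series"]}

```bash
mkdir -p pics; python3 - <<'E'
from rig import manip,get_image,get_calibration
import cv2,numpy as np
s=manip.get_state();print(s)
for n in("top","scene"):
    cv2.imwrite(f"pics/{n}0.png",get_image(n)[:,:,::-1]); c=get_calibration(n);print(n,c)
print(get_calibration("wrist"))
E
```

```text
{'clock': 0.0, 'qpos': array([-1.42799326e+00,  2.76595426e-01,  1.50613067e+00,  3.16555383e-05,
        1.36068410e+00, -1.20974794e-01]), 'qd': array([ 1.28108385e-03, -8.46072160e-04, -7.63414762e-04,  4.14607313e-04,
        3.03445214e-04, -8.88070261e-05]), 'effort': array([-9.16305180e-04, -4.16773868e+01, -2.45801729e+01, -2.98503064e-04,
        1.10333925e-02,  9.95504053e-06]), 'position': array([ 0.14986469, -0.55458769,  0.23044044]), 'ee_rot': array([ 0.09234438,  0.70096969,  0.09362974, -0.70096183]), 'contact_force': array([-0.54797862, -0.36585373,  0.28384376]), 'moment': array([-0.0325421 , -0.04151743, -0.00542006]), 'width': 0.085317303759955}
top {'fx': 473.82117170669835, 'fy': 473.82117170669835, 'cx': 319.0738390777991, 'cy': 200.34929098262603, 'D': array([-0.03844198,  0.        ,  0.        ,  0.        ,  0.        ]), 'cam_to_world': array([[-0.00606103, -0.99566041,  0.09286343,  0.41995305],
       [-0.99978366,  0.00418585, -0.02037443,  0.07571816],
       [ 0.0198973 , -0.09296683, -0.99547037,  1.34733712],
       [ 0.        ,  0.        ,  0.  
[... 318 characters left out ...]
74242,  0.5760454 , -0.47000791],
       [ 0.01819784, -0.76310393, -0.64601952,  0.68875805],
       [ 0.        ,  0.        ,  0.        ,  1.        ]])}
{'fx': 319.2400977011393, 'fy': 319.2400977011393, 'cx': 317.3230030332492, 'cy': 202.05120180121506, 'D': array([-0.02207586,  0.        ,  0.        ,  0.        ,  0.        ]), 'tool_from_camera': array([[-1.28146023e-03, -3.15681479e-01,  9.48864354e-01,
        -1.42442967e-01],
       [ 9.99999116e-01, -6.66855367e-05,  1.32833287e-03,
         3.15624976e-04],
       [-3.56054555e-04,  9.48865217e-01,  3.15681285e-01,
        -8.02592257e-02],
       [ 0.00000000e+00,  0.00000000e+00,  0.00000000e+00,
         1.00000000e+00]])}
```

View pics/top0.png

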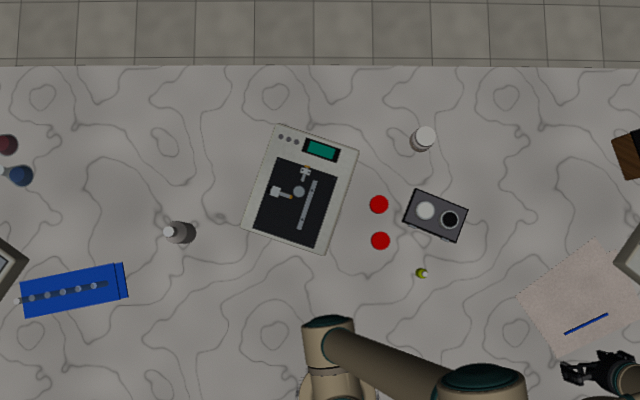

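View pics/scene0.png

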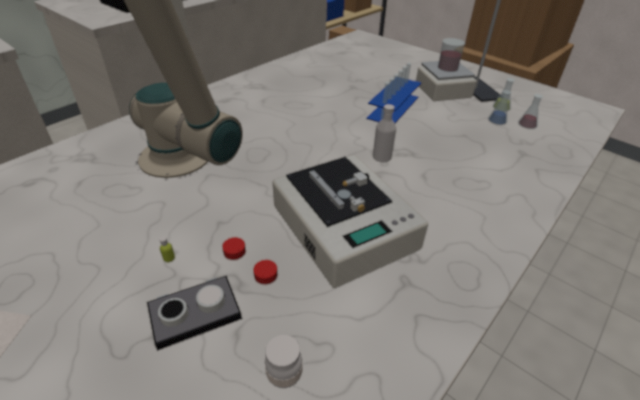

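The top view shows these candidates for the white puck: a white disc in the case at (425,211), which I choose, the dark puck at (450,219), red look-alikes at (379,204) and (380,241), and the jar at (424,138). The vial is at (421,273) and the wash bottle at (180,232). The analyser's nest window is near (299,192). Next is a close crop.

```bash
python3 - <<'E'
import cv2
im=cv2.imread("pics/top0.png")
a=cv2.resize(im[120:260,235:365],None,fx=4,fy=4,interpolation=cv2.INTER_CUBIC)
b=cv2.resize(im[180:250,395:475],None,fx=3.5,fy=4,interpolation=cv2.INTER_CUBIC)
import numpy as np
o=np.zeros((560,800,3),np.uint8);o[:,:520]=a;o[:280,520:]=b
cv2.imwrite("pics/crop.png",o)
E
```

```text
(no output)
```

View pics/crop.png

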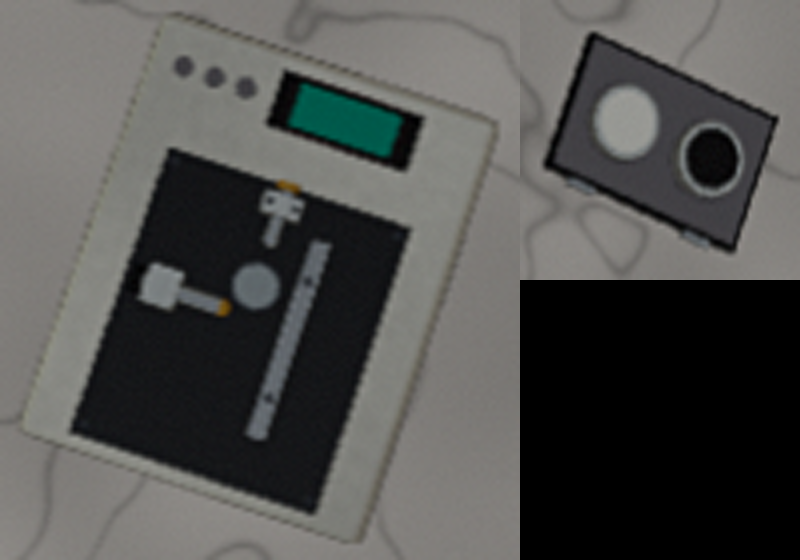

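```bash
cat > h.py <<'E'
import numpy as np,cv2
from rig import manip,get_image,get_calibration
from scipy.spatial.transform import Rotation as R
def pose(s):
    q=s["ee_rot"];T=np.eye(4);T[:3,:3]=R.from_quat([q[1],q[2],q[3],q[0]]).as_matrix();T[:3,3]=s["position"];return T
def ray(name,uv,z,T=None):
    c=get_calibration(name);K=np.array([[c["fx"],0,c["cx"]],[0,c["fy"],c["cy"]],[0,0,1]])
    M=c["cam_to_world"] if T is None else T@c["tool_from_camera"]
    n=cv2.undistortPoints(np.array(uv,float).reshape(-1,1,2),K,c["D"])[:,0]
    d=np.c_[n,np.ones(len(n))]@M[:3,:3].T;o=M[:3,3]
    return o+d*((z-o[2])/d[:,2])[:,None]
def proj(name,P,T=None):
    c=get_calibration(name);K=np.array([[c["fx"],0,c["cx"]],[0,c["fy"],c["cy"]],[0,0,1]])
    M=np.linalg.inv(c["cam_to_world"] if T is None else T@c["tool_from_camera"])
    return cv2.projectPoints(np.array(P,float).reshape(-1,1,3),cv2.Rodrigues(M[:3,:3])[0],M[:3,3],K,c["D"])[0][:,0]
E
python3 - <<'E'
from h import *
A=lambda p:[(235+(u+.5)/4-.5,120+(v+.5)/4-.5) for u,v in p]
B=lambda p:[(395+(u-520+.5)/3.5-.5,180+(v+.5)/4-.5) for u,v in p]
pl=ray("top",A([(171,148),(410,228),(315,513),(72,432)]),.108);print("plate",pl)
d=lambda a,b:(np.linalg.norm(a-b),np.degrees(np.arctan2(*(b-a)[1::-1])))
print(d(pl[3],pl[0]),d(pl[2],pl[1]),d(pl[1],pl[0]),d(pl[2],pl[3]))
print("win",ray("top",A([(256,286)]),.108))
f=ray("top",A([(258,438),(319,241)]),.122);print("fence",f,d(f[0],f[1]))
print("nose",ray("top",A([(223,307)]),.118),"stopblk",ray("top",A([(283,203)]),.128))
print("white,dark",ray("top",B([(626,121),(711,157)]),.038))
cc=ray("top",B([(590,33),(777,118),(735,250),(547,165)]),.022);print("case",cc,cc.mean(0),d(cc[1],cc[0]),d(cc[3],cc[0]))
E
```

```text
plate [[0.65228457 0.16005973 0.108     ]
 [0.59832342 0.00226523 0.108     ]
 [0.41135738 0.06594579 0.108     ]
 [0.46483778 0.22415037 0.108     ]]
(np.float64(0.1981007513970969), np.float64(-18.87626461300335)) (np.float64(0.19751333179388356), np.float64(-18.808822011281077)) (np.float64(0.1667660269190918), np.float64(71.12079904278974)) (np.float64(0.16699952244744654), np.float64(71.32238797907533))
win [[0.56015943 0.10400086 0.108     ]]
fence [[0.45986798 0.10260048 0.122     ]
 [0.58794064 0.06257103 0.122     ]] (np.float64(0.1341825684322745), np.float64(-17.356772653991502))
nose [[0.54534761 0.12528561 0.118     ]] stopblk [[0.61210444 0.0859038  0.128     ]]
white,dark [[ 0.51417651 -0.24615735  0.038     ]
 [ 0.48867063 -0.31384367  0.038     ]]
case [[ 0.57793981 -0.22239842  0.022     ]
 [ 0.51683801 -0.37354459  0.022     ]
 [ 0.42394804 -0.33612606  0.022     ]
 [ 0.48463723 -0.18528591  0.022     ]] [ 0.50084077 -0.27933874  0.022     ] (np.float64(0.1630294250228891), np.float64(67.9886626985613)) (np.float64(0.10041270181375361), np.float64(-21.690935713244407))
```

The crop confirms the choice: a solid white disc in the left well and a black disc with a rim in the right one. The well spacing comes out at 72.3 mm against 72 expected, and the plate at 198 x 167 mm against 200 x 170. I'll move above the puck next.

```bash
cat >> h.py <<'E'
def plan(pos,yaw,flip=1,T=None):
    """yaw: world direction (deg) of the tool y axis; prints shift (0.1 m) in tool axes now and turn about x (units pi) after making tool vertical"""
    T=pose(manip.get_state()) if T is None else T
    a=np.radians(yaw);y=np.array([np.cos(a),np.sin(a),0]);x=np.array([0,0,-1.]);G=np.c_[x,y,np.cross(x,y)]
    d=T[:3,:3].T@(np.array(pos)-T[:3,3])/.1
    rv=R.from_matrix(T[:3,:3].T@G).as_rotvec()/np.pi
    print("pos",T[:3,3].round(4),"yaw",np.degrees(np.arctan2(T[1,1],T[0,1])).round(2),"shift",d.round(3),"turn",rv.round(4))
E
python3 - <<'E'
from h import *
for y in(-21.8,158.2,68,-112): plan((.514,-.246,.2),y)
A=lambda p:[(235+(u+.5)/4-.5,120+(v+.5)/4-.5) for u,v in p]
a=np.radians(-18.5);e=np.array([[np.cos(a),np.sin(a)],[-np.sin(a),np.cos(a)]])
win=ray("top",A([(256,286)]),.108)[0,:2]
print("fence in nest",(ray("top",A([(258,438),(319,241)]),.122)[:,:2]-win)@e.T,"plate",(ray("top",A([(171,148),(410,228),(315,513),(72,432)]),.108)[:,:2]-win)@e.T)
print("nose,stop",(ray("top",A([(223,307)]),.118)[:,:2]-win)@e.T,(ray("top",A([(283,203)]),.128)[:,:2]-win)@e.T)
E
```

```text
pos [ 0.1499 -0.5546  0.2305] yaw -74.88 shift [ 0.31 -2.03 -4.32] turn [-0.2949 -0.0003  0.0005]
pos [ 0.1499 -0.5546  0.2305] yaw -74.88 shift [ 0.31 -2.03 -4.32] turn [7.051e-01 6.000e-04 4.000e-04]
pos [ 0.1499 -0.5546  0.2305] yaw -74.88 shift [ 0.31 -2.03 -4.32] turn [-7.938e-01 -7.000e-04  1.000e-04]
pos [ 0.1499 -0.5546  0.2305] yaw -74.88 shift [ 0.31 -2.03 -4.32] turn [2.062e-01 1.000e-04 5.000e-04]
fence in nest [[-0.09466441 -0.03315096]
 [ 0.03949145 -0.03047378]] plate [[ 0.0695767   0.08239369]
 [ 0.068473   -0.08436869]
 [-0.12903746 -0.08330411]
 [-0.12851978  0.08369461]]
nose,stop [[-0.02080015  0.01548497]] [[ 0.05500295 -0.00067948]]
```

```bash
cat >> h.py <<'E'
def rows(pos,yaw,n,claw):
    T=pose(manip.get_state());plan(pos,yaw,T=T)
    y0=np.degrees(np.arctan2(T[1,1],T[0,1]));dy=(yaw-y0+180)%360-180
    w=(np.array(pos)-T[:3,3])/n/.1;out=[]
    for i in range(n):
        a=np.radians(y0+dy*i/n);y=np.array([np.cos(a),np.sin(a),0]);x=np.array([0,0,-1.])
        out.append(f"{w@x:.3f} {w@y:.3f} {w@np.cross(x,y):.3f} {-dy/180/n:.4f} 0 0 {claw}")
    print("; ".join(out))
E
python3 -c "
from h import *
rows((.514,-.246,.15),-21.8,12,1)"
```

```text
pos [ 0.1499 -0.5546  0.2305] yaw -74.88 shift [ 0.81  -2.029 -4.32 ] turn [-0.2949 -0.0003  0.0005]
0.067 -0.169 -0.360 -0.0246 0 0 1; 0.067 -0.141 -0.372 -0.0246 0 0 1; 0.067 -0.112 -0.382 -0.0246 0 0 1; 0.067 -0.082 -0.389 -0.0246 0 0 1; 0.067 -0.052 -0.394 -0.0246 0 0 1; 0.067 -0.021 -0.397 -0.0246 0 0 1; 0.067 0.010 -0.398 -0.0246 0 0 1; 0.067 0.040 -0.396 -0.0246 0 0 1; 0.067 0.071 -0.391 -0.0246 0 0 1; 0.067 0.101 -0.385 -0.0246 0 0 1; 0.067 0.130 -0.376 -0.0246 0 0 1; 0.067 0.159 -0.365 -0.0246 0 0 1
```

Call:
arm_command(series="0.067 -0.17 -0.36 -0.0246 0 0 1; 0.067 -0.14 -0.372 -0.0246 0 0 1; 0.067 -0.11 -0.382 -0.0246 0 0 1; 0.067 -0.08 -0.389 -0.0246 0 0 1; 0.067 -0.05 -0.394 -0.0246 0 0 1; 0.067 -0.02 -0.397 -0.0246 0 0 1; 0.067 0.01 -0.398 -0.0246 0 0 1; 0.067 0.04 -0.396 -0.0246 0 0 1; 0.067 0.07 -0.391 -0.0246 0 0 1; 0.067 0.10 -0.385 -0.0246 0 0 1; 0.067 0.13 -0.376 -0.0246 0 0 1; 0.067 0.16 -0.365 -0.0246 0 0 1")

```text
clock: 1.1
position: [0.5153, -0.2452, 0.1503]
ee_rot: [-0.398, -0.584, -0.398, 0.585]
contact_force: [-0.2, -0.4, 0.2]
width: 0.0855
```

Call:
arm_command(series="0 0 0 0 0 0 1; 0 0 0 0 0 0 1; 0 0 0 0 0 0 1; 0 0 0 0 0 0 1")

```text
clock: 1.43
position: [0.5134, -0.2478, 0.1509]
ee_rot: [-0.396, -0.585, -0.396, 0.586]
contact_force: [-0.2, -0.4, 0.2]
width: 0.0854
```

```bash
python3 - <<'E'
from h import *
plan((.514,-.246,.022),-21.8)
s=manip.get_state();cv2.imwrite("pics/w1.png",get_image("wrist")[:,:,::-1]);np.save("w1.npy",pose(s))
print(s["contact_force"],proj("wrist",[[.514,-.246,.038]],pose(s)))
E
```

```text
pos [ 0.5134 -0.2478  0.1509] yaw -21.83 shift [ 1.289 -0.    -0.02 ] turn [-0.0002  0.0002  0.0002]
[-0.23090134 -0.42926926  0.15484153] [[317.62212196 194.30078475]]
```

View pics/w1.png

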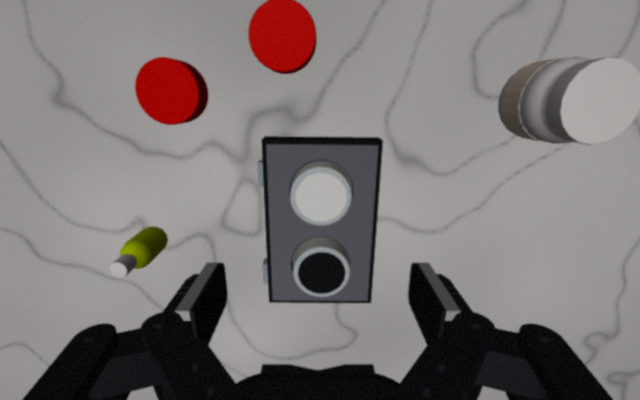

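The white disc is at (320.5, 195) and the dark puck at (322, 271). My position predicted (317.6, 194.3), so they agree within about 2 mm.

```bash
python3 - <<'E'
from h import *
T=np.load("w1.npy");p=ray("wrist",[(320.5,194.8)],.038,T)[0];print(p)
plan((p[0],p[1],.022),-21.8)
E
```

```text
[ 0.51607378 -0.24729991  0.038     ]
pos [ 0.5134 -0.248   0.1511] yaw -21.86 shift [ 1.291  0.023 -0.017] turn [-0.0003  0.0002  0.    ]
```

Call:
arm_command(series="0.2 0.01 -0.01 0 0 0 1; 0.25 0.01 0 0 0 0 1; 0.25 0 0 0 0 0 1; 0.2 0 0 0 0 0 1; 0.15 0 0 0 0 0 1; 0.1 0 0 0 0 0 1; 0.08 0 0 0 0 0 1; 0.06 0 0 0 0 0 1; 0 0 0 0 0 0 1; 0 0 0 0 0 0 1", squeeze=30)

```text
clock: 2.32
position: [0.5167, -0.2472, 0.0223]
ee_rot: [0.397, 0.586, 0.396, -0.585]
contact_force: [0.4, -0.2, 0.6]
width: 0.0849
```

Call:
arm_command(series="0 0 0 0 0 0 -0.1; 0 0 0 0 0 0 -0.1; 0 0 0 0 0 0 -0.1; 0 0 0 0 0 0 -0.1; 0 0 0 0 0 0 -0.1; 0 0 0 0 0 0 -0.1; 0 0 0 0 0 0 -0.1; 0 0 0 0 0 0 -0.1")

```text
clock: 2.98
position: [0.517, -0.247, 0.0229]
ee_rot: [0.397, 0.585, 0.396, -0.585]
contact_force: [-0.0, 1.1, 5.8]
width: 0.0506
```

Call:
arm_command(series="-0.05 0 0 0 0 0 -0.1; -0.1 0 0 0 0 0 -0.1; -0.2 0 0 0 0 0 -0.1; -0.3 0 0 0 0 0 -0.1; -0.3 0 0 0 0 0 -0.1; -0.3 0 0 0 0 0 -0.1; -0.3 0 0 0 0 0 -0.1; 0 0 0 0 0 0 -0.1; 0 0 0 0 0 0 -0.1")

```text
clock: 3.73
position: [0.5175, -0.2473, 0.1792]
ee_rot: [0.398, 0.586, 0.395, -0.585]
contact_force: [0.2, -0.8, -2.7]
width: 0.0508
```

```bash
python3 - <<'E'
from h import *
s=manip.get_state();print(s["contact_force"],s["width"])
cv2.imwrite("pics/w2.png",get_image("wrist")[:,:,::-1])
a=np.radians(-18.5);nest=np.array([.5602,.1040]);ax=np.array([np.cos(a),np.sin(a)]);ay=np.array([-ax[1],ax[0]])
t=nest-.080*ax+.004*ay;print("target",t)
rows((t[0],t[1],.175),-18.5,11,-0.1)
E
```

```text
[ 0.16277991 -0.80443092 -2.68763602] 0.050779601582333446
target [0.48560333 0.13317767]
pos [ 0.5162 -0.2465  0.1772] yaw -21.75 shift [ 0.021 -1.691 -3.413] turn [-0.018   0.     -0.0001]
0.002 -0.154 -0.310 -0.0016 0 0 -0.1; 0.002 -0.152 -0.311 -0.0016 0 0 -0.1; 0.002 -0.151 -0.312 -0.0016 0 0 -0.1; 0.002 -0.149 -0.313 -0.0016 0 0 -0.1; 0.002 -0.147 -0.313 -0.0016 0 0 -0.1; 0.002 -0.146 -0.314 -0.0016 0 0 -0.1; 0.002 -0.144 -0.315 -0.0016 0 0 -0.1; 0.002 -0.142 -0.316 -0.0016 0 0 -0.1; 0.002 -0.141 -0.316 -0.0016 0 0 -0.1; 0.002 -0.139 -0.317 -0.0016 0 0 -0.1; 0.002 -0.138 -0.318 -0.0016 0 0 -0.1
```

View pics/w2.png

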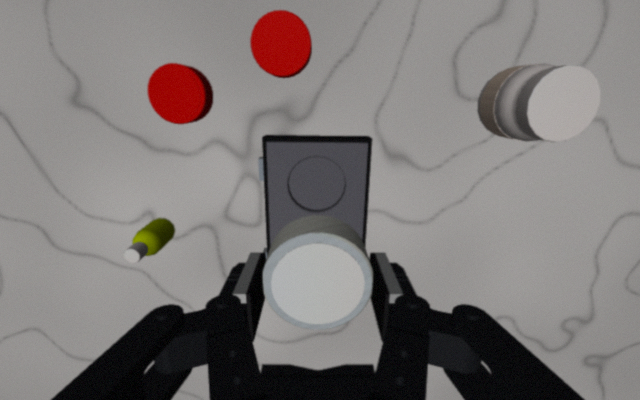

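The puck is held level and central in the jaws at (318, 284). The well behind it is empty and the dark puck is hidden below. I'll carry it over to the open end.

Call:
arm_command(series="0 -0.154 -0.310 -0.0016 0 0 -0.1; 0 -0.152 -0.311 -0.0016 0 0 -0.1; 0 -0.151 -0.312 -0.0016 0 0 -0.1; 0 -0.149 -0.313 -0.0016 0 0 -0.1; 0 -0.147 -0.313 -0.0016 0 0 -0.1; 0 -0.146 -0.314 -0.0016 0 0 -0.1; 0 -0.144 -0.315 -0.0016 0 0 -0.1; 0 -0.142 -0.316 -0.0016 0 0 -0.1; 0 -0.141 -0.316 -0.0016 0 0 -0.1; 0 -0.139 -0.317 -0.0016 0 0 -0.1; 0 -0.138 -0.318 -0.0016 0 0 -0.1")

```text
clock: 4.7
position: [0.484, 0.1343, 0.1748]
ee_rot: [-0.412, -0.573, -0.413, 0.576]
contact_force: [0.8, 0.5, -2.1]
width: 0.0503
```

Call:
arm_command(series="0 0 0 0 0 0 -0.1; 0 0 0 0 0 0 -0.1; 0 0 0 0 0 0 -0.1; 0 0 0 0 0 0 -0.1")

```text
clock: 5.03
position: [0.4856, 0.1319, 0.1759]
ee_rot: [-0.412, -0.574, -0.413, 0.575]
contact_force: [-0.1, 0.0, -2.3]
width: 0.051
```

```bash
python3 - <<'E'
from h import *
s=manip.get_state();T=pose(s)
cv2.imwrite("pics/w3.png",get_image("wrist")[:,:,::-1]);np.save("w3.npy",T)
print(s["contact_force"],s["width"])
plan((.4856,.1332,.117),-18.5)
print("disc px expected at TCP axis",proj("wrist",(T@[-.0151,0,0,1])[:3],T))
a=np.radians(-18.5);nest=np.array([.5602,.1040]);ax=np.array([np.cos(a),np.sin(a)]);ay=np.array([-ax[1],ax[0]])
for n,x,y,z in(("nest",0,0,.108),("fence0",-.095,-.026,.122),("fence1",.04,-.026,.122),("nose",-.021,.010,.118)):print(n,proj("wrist",[*(nest+x*ax+y*ay),z],T))
E
```

```text
[-0.1254631   0.02972375 -2.25026375] 0.05100927471950852
pos [0.4858 0.1317 0.1761] yaw -18.67 shift [ 0.591 -0.006 -0.015] turn [-0.001   0.0004  0.0004]
disc px expected at TCP axis [[317.95194021 280.26668113]]
nest [[430.25458345 219.03737097]]
fence0 [[295.69578137 261.66014798]]
fence1 [[489.90508677 261.12206003]]
nose [[405.5826463  210.66693668]]
```

View pics/w3.png

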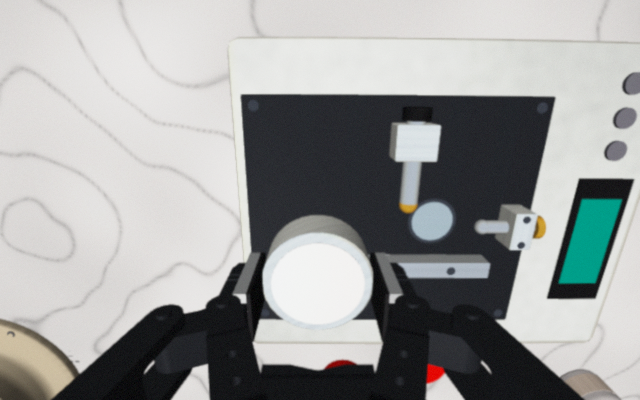

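```bash
python3 - <<'E'
from h import *
im=cv2.imread("pics/w3.png");cv2.imwrite("pics/w3c.png",cv2.resize(im[180:300,370:560],None,fx=4,fy=4,interpolation=cv2.INTER_CUBIC))
E
```

```text
(no output)
```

View pics/w3c.png

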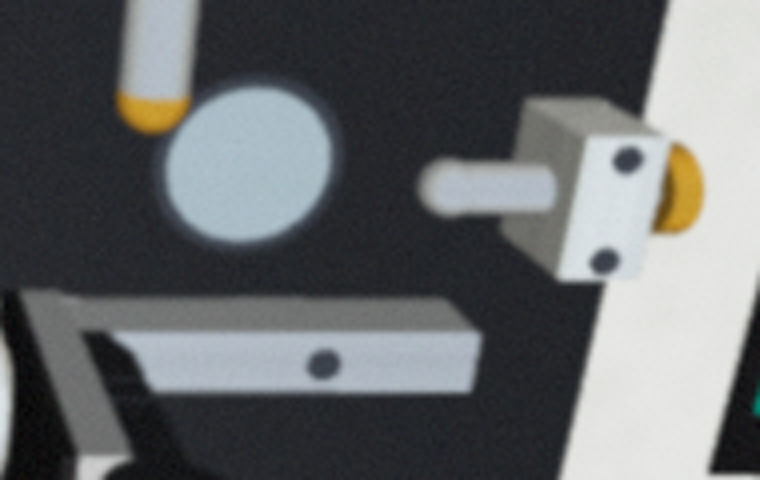

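The crop shows the fence's inner face, with its top edge at rows 262 to 263. The window is at (432, 220.5), so there is a consistent offset of about 1.5 mm towards the fence.

```bash
python3 - <<'E'
from h import *
T=np.load("w3.npy")
C=lambda p:[(370+(u+.5)/4-.5,180+(v+.5)/4-.5) for u,v in p]
w=ray("wrist",C([(248,164)]),.108,T)[0,:2]
f=ray("wrist",C([(115,331),(482,333)]),.122,T)[:,:2];g=ray("wrist",C([(80,298),(445,298)]),.108,T)[:,:2]
yaw=lambda a:np.degrees(np.arctan2(*(a[1]-a[0])[::-1]))
p=ray("wrist",[(243,95),(553,98)],.108,T)[:,:2]
print(w,yaw(f),yaw(g),yaw(p))
a=np.radians(-18.2);e=np.array([[np.cos(a),np.sin(a)],[-np.sin(a),np.cos(a)]])
for q in(f,g,p,ray("wrist",C([(420,187)]),.118,T)[:,:2]):print(((q-w)@e.T).round(4))
o=ray("wrist",[(318,284)],T[2,3]+.0151,T)[0,:2];print("puck off tcp",(o-T[:2,3])@e.T)
E
```

```text
[0.56087009 0.10249735] -19.118833375233223 -18.727118263649142 -18.93376475279978
[[-0.0251 -0.0253]
 [ 0.0391 -0.0264]]
[[-0.0281 -0.0263]
 [ 0.0395 -0.0269]]
[[-0.1271  0.0855]
 [ 0.0688  0.083 ]]
[[ 0.0261 -0.0004]]
puck off tcp [ 3.48357397e-05 -1.95630541e-03]
```

```bash
cat >> h.py <<'E'
a=np.radians(-18.75);nest=np.array([.5607,.1028]);ax=np.array([np.cos(a),np.sin(a)]);ay=np.array([-ax[1],ax[0]])
def N(x,y,z): return (*(nest+x*ax+y*ay),z)
def st():
    s=manip.get_state();d=s["position"][:2]-nest;f=s["contact_force"]
    print("t %.2f nest xy z mm"%s["clock"],(1e3*np.array([d@ax,d@ay,s["position"][2]])).round(2),"F",np.array([f[:2]@ax,f[:2]@ay,f[2]]).round(2),"w",s["width"])
E
python3 -c "
from h import *
st();plan(N(-.08,.004,.119),-18.75)"
```

```text
t 5.08 nest xy z mm [-80.16   3.27 176.13] F [ 0.19 -0.42 -1.45] w 0.05033123316856963
pos [0.4858 0.1317 0.1761] yaw -18.67 shift [ 0.571  0.002 -0.008] turn [0.0004 0.0004 0.0004]
```

Call:
arm_command(series="0.1 0 -0.008 0 0 0 -0.1; 0.15 0 0 0 0 0 -0.1; 0.14 0 0 0 0 0 -0.1; 0.1 0 0 0 0 0 -0.1; 0.05 0 0 0 0 0 -0.1; 0.02 0 0 0 0 0 -0.1; 0.01 0 0 0 0 0 -0.1; 0 0 0 0 0 0 -0.1; 0 0 0 0 0 0 -0.1")

```text
clock: 5.83
position: [0.4869, 0.1337, 0.1205]
ee_rot: [0.413, 0.575, 0.412, -0.574]
contact_force: [0.8, 0.1, -2.0]
width: 0.0509
```

```bash
python3 -c "
from h import *
st()"
```

```text
t 5.83 nest xy z mm [-79.78   5.56 120.45] F [ 0.69  0.35 -2.03] w 0.05088036774341871
```

Call:
arm_command(series="0.01 0 0 0 0 0 -0.1; 0.01 0 0 0 0 0 -0.1; 0.005 0 0 0 0 0 -0.1; 0 0 0 0 0 0 -0.1; 0 0 0 0 0 0 -0.1")

```text
clock: 6.25
position: [0.4864, 0.1337, 0.1174]
ee_rot: [0.413, 0.574, 0.413, -0.574]
contact_force: [-0.1, -0.3, -1.4]
width: 0.0506
```

Call:
arm_command(series="0.005 0 0 0 0 0 -0.1; 0.005 0 0 0 0 0 -0.1; 0 0 0 0 0 0 -0.1; 0 0 0 0 0 0 -0.1")

```text
clock: 6.58
position: [0.4865, 0.1338, 0.1169]
ee_rot: [0.413, 0.574, 0.413, -0.574]
contact_force: [-1.8, -0.5, 4.0]
width: 0.0508
```

Call:
arm_command(series="0 0 0 0 0 0 0.5; 0 0 0 0 0 0 0.5; 0 0 0 0 0 0 0.5; 0 0 0 0 0 0 0.5; 0 0 0 0 0 0 0.5; -0.1 0 0 0 0 0 0.5; -0.2 0 0 0 0 0 0.5; -0.3 0 0 0 0 0 0.5; -0.3 0 0 0 0 0 0.5; 0 0 0 0 0 0 0.5; 0 0 0 0 0 0 0.5")

```text
clock: 7.5
position: [0.4878, 0.1339, 0.2089]
ee_rot: [0.414, 0.576, 0.412, -0.572]
contact_force: [-0.0, -0.2, -0.8]
width: 0.0637
```

```bash
python3 - <<'E'
from h import *
st();T=pose(manip.get_state());np.save("w4.npy",T)
cv2.imwrite("pics/w4.png",get_image("wrist")[:,:,::-1])
print(manip.get_state()["qpos"]);rows(N(-.135,0,.19),71.25,12,-1);rows(N(-.135,0,.19),-108.75,12,-1)
E
```

```text
t 7.50 nest xy z mm [-78.99   6.02 208.92] F [ 0.03 -0.22 -0.81] w 0.06368939731336173
[ 1.30288572e-01  1.84704056e-01  1.69094556e+00 -1.06820689e-04
  1.26419180e+00  4.54658800e-01]
pos [0.4866 0.1337 0.2073] yaw -18.58 shift [ 0.172 -0.549  0.053] turn [-4.991e-01  2.000e-04 -6.000e-04]
0.014 -0.046 0.004 -0.0416 0 0 -1; 0.014 -0.046 -0.002 -0.0416 0 0 -1; 0.014 -0.045 -0.008 -0.0416 0 0 -1; 0.014 -0.044 -0.013 -0.0416 0 0 -1; 0.014 -0.042 -0.019 -0.0416 0 0 -1; 0.014 -0.039 -0.024 -0.0416 0 0 -1; 0.014 -0.036 -0.029 -0.0416 0 0 -1; 0.014 -0.031 -0.034 -0.0416 0 0 -1; 0.014 -0.027 -0.037 -0.0416 0 0 -1; 0.014 -0.022 -0.041 -0.0416 0 0 -1; 0.014 -0.016 -0.043 -0.0416 0 0 -1; 0.014 -0.010 -0.045 -0.0416 0 0 -1
pos [0.4866 0.1337 0.2073] yaw -18.58 shift [ 0.172 -0.549  0.053] turn [ 5.009e-01 -6.000e-04 -2.000e-04]
0.014 -0.046 0.004 0.0417 0 0 -1; 0.014 -0.045 0.010 0.0417 0 0 -1; 0.014 -0.043 0.016 0.0417 0 0 -1; 0.014 -0.041 0.022 0.0417 0 0 -1; 0.014 -0.037 0.027 0.0417 0 0 -1; 0.014 -0.034 0.031 0.0417 0 0 -1; 0.014 -0.029 0.036 0.0417 0 0 -1; 0.014 -0.024 0.039 0.0417 0 0 -1; 0.014 -0.019 0.042 0.0417 0 0 -1; 0.014 -0.013 0.044 0.0417 0 0 -1; 0.014 -0.007 0.045 0.0417 0 0 -1; 0.014 -0.001 0.046 0.0417 0 0 -1
```

View pics/w4.png

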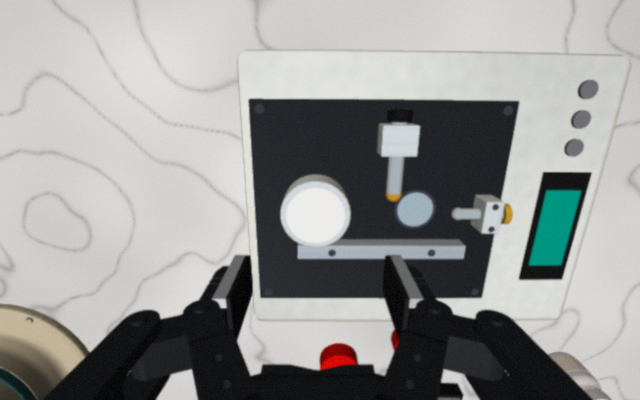

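The puck lies flat on the plate behind the plunger, with its rim centred near (316, 213). Step 1 looks met.

```bash
python3 - <<'E'
from h import *
T=np.load("w4.npy")
p=ray("wrist",[(316,213)],.132,T)[0,:2]-nest;print("puck",p@ax,p@ay)
f=ray("wrist",[(300,246),(460,242)],.122,T)[:,:2]-nest;print("fence",np.c_[f@ax,f@ay])
w=ray("wrist",[(415,209)],.108,T)[0,:2]-nest;print("win",w@ax,w@ay)
E
```

```text
puck -0.07989979453848693 0.004875632031119216
fence [[-0.09252767 -0.0267437 ]
 [ 0.0347542  -0.02325613]]
win 0.0005377745219856745 -0.0004091126263404713
```

Call:
arm_command(series="0.014 -0.046 0.004 -0.04 0 0 -1; 0.014 -0.046 -0.002 -0.04 0 0 -1; 0.014 -0.045 -0.008 -0.04 0 0 -1; 0.014 -0.044 -0.013 -0.04 0 0 -1; 0.014 -0.042 -0.019 -0.04 0 0 -1; 0.014 -0.039 -0.024 -0.04 0 0 -1; 0.014 -0.036 -0.029 -0.04 0 0 -1; 0.014 -0.031 -0.034 -0.04 0 0 -1; 0.014 -0.027 -0.037 -0.04 0 0 -1; 0.014 -0.022 -0.041 -0.04 0 0 -1; 0.014 -0.016 -0.043 -0.04 0 0 -1; 0.014 -0.010 -0.045 -0.03 0 0 -1")

```text
clock: 8.55
position: [0.4316, 0.1478, 0.1881]
ee_rot: [0.69, 0.147, 0.693, -0.148]
contact_force: [0.3, -0.1, -0.3]
width: -0.0002
```

Call:
arm_command(series="0 0 0 0 0 0 -1; 0 0 0 0 0 0 -1; 0 0 0 0 0 0 -1")

```text
clock: 8.8
position: [0.4329, 0.1478, 0.189]
ee_rot: [0.691, 0.15, 0.691, -0.15]
contact_force: [-0.3, 0.3, -0.4]
width: 0.0002
```

```bash
python3 - <<'E'
from h import *
st();plan(N(-.135,-.002,.114),66.25)
E
```

```text
t 8.80 nest xy z mm [-135.47    1.55  189.05] F [-0.39  0.18 -0.42] w 0.0002255203657236176
pos [0.4329 0.1478 0.189 ] yaw 65.49 shift [ 0.751 -0.034  0.009] turn [-0.0042 -0.0002  0.0002]
```

Call:
arm_command(series="0.1 0 0 0 0 0 -1; 0.2 0 0 0 0 0 -1; 0.2 0 0 0 0 0 -1; 0.13 0 0 0 0 0 -1; 0.07 0 0 0 0 0 -1; 0.04 0 0 0 0 0 -1; 0 0 0 0 0 0 -1; 0 0 0 0 0 0 -1; 0 0 0 0 0 0 -1")

```text
clock: 9.55
position: [0.4339, 0.1481, 0.1164]
ee_rot: [0.692, 0.15, 0.691, -0.149]
contact_force: [-0.5, -0.2, 0.9]
width: -0.0
```

```bash
python3 -c "
from h import *
st();plan(N(-.10,-.004,.114),66)"
```

```text
t 9.55 nest xy z mm [-134.64    2.09  116.36] F [-0.45 -0.33  0.93] w -4.3838909145585695e-05
pos [0.4339 0.1481 0.1164] yaw 65.59 shift [ 0.024 -0.026  0.351] turn [-0.0023  0.0005 -0.0003]
```

Call:
arm_command(series="0.01 0 0.03 0 0 0 -1; 0.01 0 0.03 0 0 0 -1; 0.01 0 0.03 0 0 0 -1; 0 0 0.03 0 0 0 -1; 0 0 0.015 0 0 0 -1; 0 0 0.015 0 0 0 -1; 0 0 0.015 0 0 0 -1; 0 0 0 0 0 0 -1; 0 0 0 0 0 0 -1")

```text
clock: 10.3
position: [0.4481, 0.1411, 0.1125]
ee_rot: [0.691, 0.149, 0.691, -0.15]
contact_force: [-0.3, 1.1, -0.5]
width: 0.0
```

```bash
python3 -c "
from h import *
st()"
```

```text
t 10.30 nest xy z mm [-1.1894e+02  6.0000e-02  1.1255e+02] F [-0.64  0.9  -0.47] w 4.194302376466629e-05
```

Call:
arm_command(series="0 -0.003 0.015 0 0 0 -1; 0 -0.003 0.015 0 0 0 -1; 0 -0.003 0.015 0 0 0 -1; 0 -0.003 0.015 0 0 0 -1; 0 -0.003 0.015 0 0 0 -1; 0 -0.003 0.015 0 0 0 -1; 0 -0.003 0.015 0 0 0 -1; 0 -0.003 0.015 0 0 0 -1; 0 -0.003 0.015 0 0 0 -1; 0 -0.003 0.015 0 0 0 -1; 0 0 0 0 0 0 -1; 0 0 0 0 0 0 -1")

```text
clock: 11.3
position: [0.4608, 0.1321, 0.1126]
ee_rot: [0.691, 0.149, 0.691, -0.149]
contact_force: [0.4, -0.4, -0.0]
width: 0.0001
```

```bash
python3 -c "
from h import *
st()
T=pose(manip.get_state());np.save('w5.npy',T)
w=get_image('wrist')[:,:,::-1];t=cv2.resize(get_image('top')[120:250,240:360,::-1],None,fx=3,fy=3,interpolation=cv2.INTER_CUBIC)
o=np.zeros((400,800,3),np.uint8);o[:,:440]=w[:,100:540];o[:390,440:]=t;cv2.imwrite('pics/w5.png',o)"
```

```text
t 11.30 nest xy z mm [-104.01   -4.37  112.63] F [ 0.53 -0.22 -0.04] w 8.91375583745565e-05
```

View pics/w5.png

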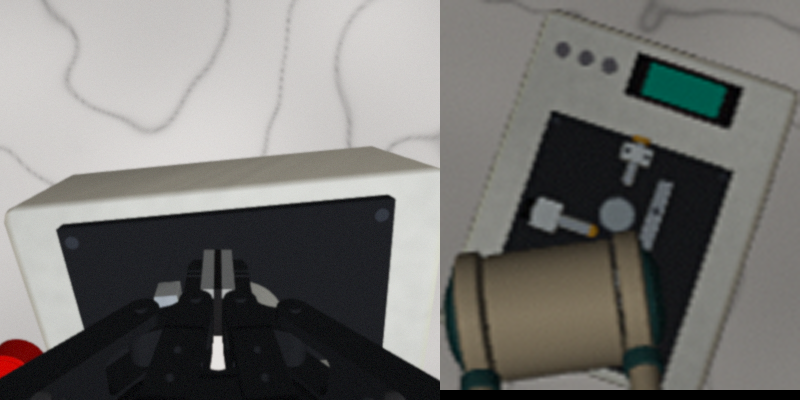

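```bash
python3 - <<'E'
from h import *
T=np.load("w5.npy")
p=ray("wrist",[(377,298),(350,282),(365,285),(256,285),(280,283)],.132,T)[:,:2]-nest;print(np.c_[p@ax,p@ay].round(4))
p=ray("wrist",[(256,282),(280,282)],.122,T)[:,:2]-nest;print("fence",np.c_[p@ax,p@ay].round(4))
for y in(0,.005):
  for x in(-.067,-.072): print(x,y,[proj("wrist",N(x+.026*np.cos(t),y+.026*np.sin(t),.132),T)[0].round(0).tolist() for t in np.radians([60,90,120,135,150,210,240,270])])
im=cv2.imread("pics/w5.png")[220:400,100:340];cv2.imwrite("pics/w5c.png",cv2.resize(im,None,fx=3.2,fy=3.2,interpolation=cv2.INTER_CUBIC))
E
```

```text
[[-0.096   0.0212]
 [-0.1056  0.0096]
 [-0.1034  0.0161]
 [-0.1081 -0.0322]
 [-0.1081 -0.0214]]
fence [[-0.1035 -0.0348]
 [-0.1024 -0.0233]]
-0.067 0 [[383.0, 369.0], [389.0, 348.0], [381.0, 327.0], [372.0, 318.0], [360.0, 312.0], [304.0, 316.0], [286.0, 334.0], [282.0, 356.0]]
-0.072 0 [[382.0, 362.0], [389.0, 340.0], [381.0, 318.0], [371.0, 309.0], [359.0, 302.0], [302.0, 307.0], [284.0, 326.0], [281.0, 348.0]]
-0.067 0.005 [[393.0, 369.0], [400.0, 347.0], [392.0, 326.0], [383.0, 317.0], [371.0, 311.0], [314.0, 315.0], [296.0, 334.0], [292.0, 356.0]]
-0.072 0.005 [[393.0, 361.0], [399.0, 339.0], [392.0, 317.0], [382.0, 308.0], [370.0, 301.0], [313.0, 306.0], [295.0, 325.0], [291.0, 348.0]]
```

View pics/w5c.png

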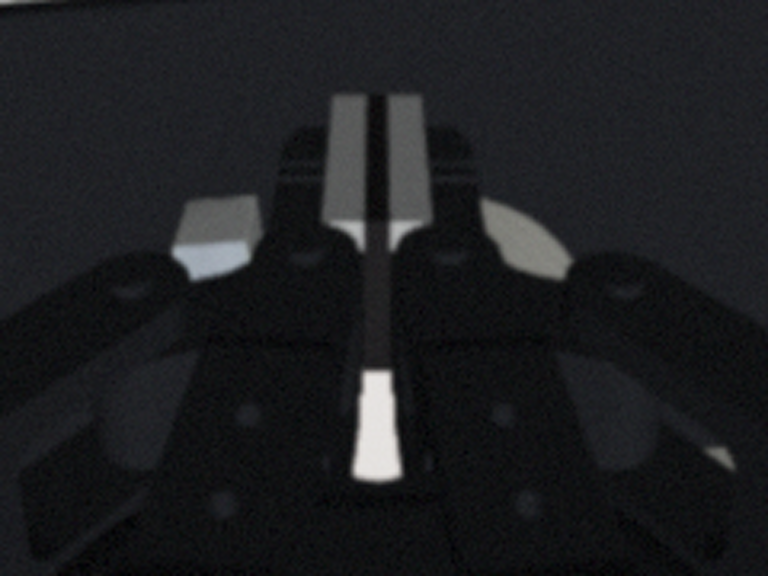

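```bash
python3 - <<'E'
from h import *
from scipy.optimize import least_squares
T=np.load("w5.npy")
C=lambda p:[(200+(u+.5)/3.2-.5,220+(v+.5)/3.2-.5) for u,v in p]
def q(p,z): d=ray("wrist",C(p),z,T)[:,:2]-nest;return np.c_[d@ax,d@ay]
p=q([(482,198),(510,206),(530,218),(555,240),(573,262)],.108);print(p.round(4))
r=least_squares(lambda c:np.hypot(*(p-c).T)-.026,[-.067,0]);print("puck",r.x,r.fun)
print("fence end bottom",q([(187,203),(258,197)],.108),"top",q([(173,245),(250,242)],.122))
E
```

```text
[[-0.0904  0.011 ]
 [-0.0884  0.0155]
 [-0.0858  0.0187]
 [-0.0811  0.0227]
 [-0.0764  0.0256]]
puck [-0.06630925  0.00150833] [-9.63082410e-05  1.87467975e-04 -5.36057671e-06 -1.70947590e-04
  8.53670602e-05]
fence end bottom [[-0.09418457 -0.03778368]
 [-0.09419759 -0.02588055]] top [[-0.0956927  -0.03720137]
 [-0.09511104 -0.02541433]]
```

The puck is at x = -66.3, y = +1.5 mm in the nest frame, and the fence face is at -25.7, as it should be. The puck is nearly on the fence, so I'll continue with a small sideways bias.

Call:
arm_command(series="0 -0.002 0.012 0 0 0 -1; 0 -0.002 0.012 0 0 0 -1; 0 -0.002 0.012 0 0 0 -1; 0 -0.002 0.012 0 0 0 -1; 0 -0.001 0.012 0 0 0 -1; 0 -0.001 0.012 0 0 0 -1; 0 0.001 0.01 0 0 0 -1; 0 0.001 0.01 0 0 0 -1; 0 0.001 0.01 0 0 0 -1")

```text
clock: 12.15
position: [0.4696, 0.1273, 0.1126]
ee_rot: [0.691, 0.149, 0.691, -0.149]
contact_force: [-0.1, 0.9, 1.1]
width: 0.0001
```

```bash
python3 -c "
from h import *
st()"
```

```text
t 12.15 nest xy z mm [-94.17  -6.05 112.58] F [-0.39  0.79  1.1 ] w 6.289649844131413e-05
```

Call:
arm_command(series="0 0.001 0.01 0 0 0 -1; 0 0.001 0.01 0 0 0 -1; 0 0.001 0.01 0 0 0 -1; 0 0.001 0.01 0 0 0 -1; 0 0.001 0.01 0 0 0 -1; 0 0.001 0.01 0 0 0 -1; 0 0.001 0.01 0 0 0 -1; 0 0.001 0.01 0 0 0 -1; 0 0.001 0.01 0 0 0 -1; 0 0.001 0.01 0 0 0 -1")

```text
clock: 12.98
position: [0.4773, 0.1243, 0.1124]
ee_rot: [0.69, 0.149, 0.692, -0.15]
contact_force: [-6.2, 1.8, 4.9]
width: 0.0002
```

```bash
python3 -c "
from h import *
st()"
```

```text
t 12.98 nest xy z mm [-85.9   -6.42 112.45] F [-6.44 -0.3   4.91] w 0.00021278204570595113
```

Call:
arm_command(series="0 0.001 0.01 0 0 0 -1; 0 0.001 0.01 0 0 0 -1; 0 0.001 0.01 0 0 0 -1; 0 0.001 0.01 0 0 0 -1; 0 0.001 0.01 0 0 0 -1; 0 0.001 0.01 0 0 0 -1")

```text
clock: 13.48
position: [0.4787, 0.122, 0.1122]
ee_rot: [0.687, 0.148, 0.695, -0.151]
contact_force: [-12.6, 0.3, 10.3]
width: 0.0002
```

```bash
python3 -c "
from h import *
st()"
```

```text
t 13.48 nest xy z mm [-83.8   -8.14 112.17] F [-12.03  -3.75  10.29] w 0.00021630690133208317
```

Call:
arm_command(series="-0.01 0.005 0 0 0 0 -1; -0.01 0.005 0 0 0 0 -1; -0.01 0.005 0 0 0 0 -1; 0 0 0 0 0 0 -1")

```text
clock: 13.82
position: [0.4793, 0.1229, 0.1139]
ee_rot: [0.687, 0.148, 0.695, -0.151]
contact_force: [-10.3, -1.1, -0.3]
width: 0.0002
```

```bash
python3 -c "
from h import *
st();plan(N(0,0,0),66)"
```

```text
t 13.82 nest xy z mm [-83.59  -7.1  113.86] F [-9.4  -4.36 -0.29] w 0.00020342719200161163
pos [0.4793 0.1229 0.1139] yaw 65.62 shift [1.128 0.16  0.837] turn [-0.0021 -0.0035  0.0022]
```

Call:
arm_command(series="0 -0.01 0 0 0 0 -1; 0 -0.01 0 0 0 0 -1; 0 -0.01 0 0 0 0 -1; -0.002 0.001 0.01 0 0 0 -1; -0.002 0.001 0.01 0 0 0 -1; -0.002 0.001 0.01 0 0 0 -1")

```text
clock: 14.32
position: [0.4809, 0.119, 0.1143]
ee_rot: [0.687, 0.148, 0.696, -0.151]
contact_force: [-10.8, -2.3, 1.5]
width: -0.0
```

```bash
python3 -c "
from h import *
st()"
```

```text
t 14.32 nest xy z mm [-80.8  -10.37 114.3 ] F [-9.49 -5.66  1.47] w -3.9572220885203554e-05
```

Call:
arm_command(series="0 0 -0.04 0 0 0 -1; 0 0 -0.06 0 0 0 -1; 0 0.02 -0.02 0.025 0 0 -1; 0 0.02 0 0.025 0 0 -1; 0 0.01 0 0 0 0 -1; 0 0 0 0 0 0 -1; 0 0 0 0 0 0 -1")

```text
clock: 14.9
position: [0.4784, 0.1293, 0.1162]
ee_rot: [0.677, 0.203, 0.677, -0.203]
contact_force: [-1.4, -0.2, 0.9]
width: 0.0
```

```bash
python3 -c "
from h import *
st();plan(N(-.085,-.002,.1135),56.25);T=pose(manip.get_state());np.save('w6.npy',T)
w=get_image('wrist')[:,:,::-1];cv2.imwrite('pics/w6.png',cv2.resize(w[200:400,160:480],None,fx=2.5,fy=2.5,interpolation=cv2.INTER_CUBIC))"
```

```text
t 14.90 nest xy z mm [-86.43  -1.34 116.18] F [-1.26 -0.6   0.91] w 2.7025907064739295e-05
pos [0.4784 0.1293 0.1162] yaw 56.69 shift [ 0.027 -0.003  0.015] turn [ 0.0025  0.     -0.    ]
```

View pics/w6.png

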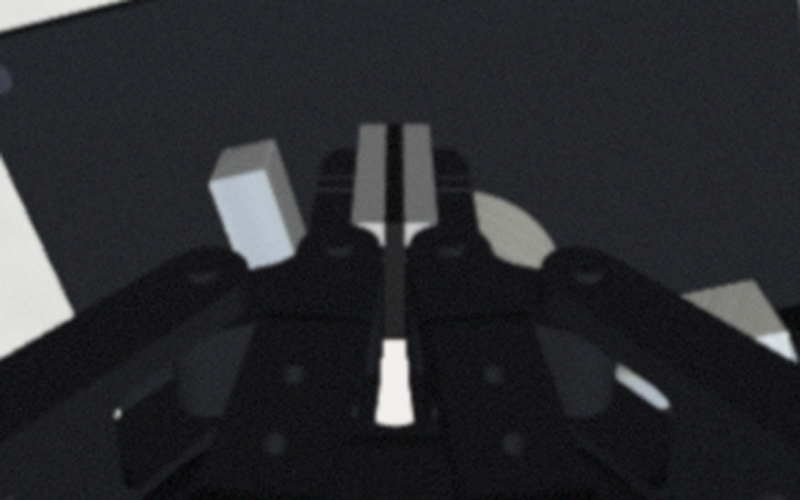

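The picture shows the puck's rear wall to the right of the fingers, from (475,192) to (555,255) in the crop, the fence at the left and the plunger block at the right.

```bash
python3 - <<'E'
from h import *
from scipy.optimize import least_squares
T=np.load("w6.npy")
C=lambda p:[(160+(u+.5)/2.5-.5,200+(v+.5)/2.5-.5) for u,v in p]
def q(p,z): d=ray("wrist",C(p),z,T)[:,:2]-nest;return np.c_[d@ax,d@ay]
p=q([(476,191),(505,200),(528,216),(545,236),(555,255)],.108)
r=least_squares(lambda c:np.hypot(*(p-c).T)-.026,[-.047,0]);print("puck",r.x,r.fun)
print("fence inner top",q([(265,169),(296,247)],.122),"bottom end",q([(273,141)],.108))
E
```

```text
puck [-0.04882476 -0.00029806] [-1.11647924e-04  1.64076783e-04  1.18751908e-05 -9.74523505e-05
  2.34745489e-05]
fence inner top [[-0.09516337 -0.02577534]
 [-0.07665662 -0.02509265]] bottom end [[-0.0939816  -0.02664811]]
```

Call:
arm_command(series="-0.003 0.0025 0.01 0 0 0 -1; -0.003 0.0025 0.01 0 0 0 -1; -0.003 0.0025 0.01 0 0 0 -1; -0.003 0.0025 0.01 0 0 0 -1; -0.003 0.0025 0.01 0 0 0 -1; -0.003 0.0025 0.01 0 0 0 -1")

```text
clock: 15.45
position: [0.4792, 0.1271, 0.1166]
ee_rot: [0.674, 0.202, 0.681, -0.204]
contact_force: [-10.5, 1.1, 1.8]
width: -0.0001
```

```bash
python3 -c "
from h import *
st()"
```

```text
t 15.45 nest xy z mm [-85.01  -3.18 116.63] F [-10.3   -2.36   1.8 ] w -6.0452085167594185e-05
```

Call:
arm_command(series="-0.002 0.0025 0.01 0 0 0 -1; -0.002 0.0025 0.01 0 0 0 -1; -0.002 0.0025 0.01 0 0 0 -1; -0.002 0.0025 0.01 0 0 0 -1")

```text
clock: 15.78
position: [0.4812, 0.1251, 0.1169]
ee_rot: [0.672, 0.201, 0.682, -0.205]
contact_force: [-11.9, -0.4, 2.0]
width: -0.0001
```

```bash
python3 -c "
from h import *
st()"
```

```text
t 15.78 nest xy z mm [-82.46  -4.45 116.89] F [-11.14  -4.16   1.98] w -5.01614831720793e-05
```

Call:
arm_command(series="-0.002 0.002 0.01 0 0 0 -1; -0.002 0.002 0.01 0 0 0 -1; -0.002 0.002 0.01 0 0 0 -1; -0.002 0.002 0.01 0 0 0 -1; -0.002 0.002 0.01 0 0 0 -1; -0.002 0.002 0.01 0 0 0 -1")

```text
clock: 16.28
position: [0.486, 0.1218, 0.1179]
ee_rot: [0.672, 0.2, 0.683, -0.206]
contact_force: [-13.5, -4.3, 2.8]
width: 0.0002
```

```bash
python3 -c "
from h import *
st()"
```

```text
t 16.28 nest xy z mm [-76.82  -6.   117.88] F [-11.4   -8.39   2.75] w 0.00018082445036257032
```

Call:
arm_command(series="0 -0.01 0.003 0 0 0 -1; 0 -0.01 0.003 0 0 0 -1; 0 -0.01 0.003 0 0 0 -1; 0 0 0 0 0 0 -1")

```text
clock: 16.62
position: [0.4866, 0.1188, 0.1182]
ee_rot: [0.673, 0.2, 0.682, -0.205]
contact_force: [-10.3, -2.8, 1.8]
width: 0.0001
```

```bash
python3 -c "
from h import *
st()"
```

```text
t 16.62 nest xy z mm [-75.32  -8.67 118.23] F [-8.88 -5.97  1.77] w 0.00012210393497368583
```

Call:
arm_command(series="0 0.0015 0.01 0 0 0 -1; 0 0.0015 0.01 0 0 0 -1; 0 0.0015 0.01 0 0 0 -1; 0 0.0015 0.01 0 0 0 -1; 0 0.0015 0.01 0 0 0 -1")

```text
clock: 17.03
position: [0.4905, 0.1165, 0.1181]
ee_rot: [0.673, 0.2, 0.682, -0.206]
contact_force: [-12.1, -3.8, 2.5]
width: 0.0001
```

```bash
python3 -c "
from h import *
st()"
```

```text
t 17.03 nest xy z mm [-70.85  -9.61 118.11] F [-10.3   -7.46   2.48] w 0.00013501300535031542
```

Call:
arm_command(series="0 0.002 0.01 0 0 0 -1; 0 0.002 0.01 0 0 0 -1; 0 0.002 0.01 0 0 0 -1; 0 0.002 0.01 0 0 0 -1; 0 0.002 0.01 0 0 0 -1; 0 0.002 0.01 0 0 0 -1")

```text
clock: 17.53
position: [0.5019, 0.1163, 0.1196]
ee_rot: [0.676, 0.203, 0.678, -0.203]
contact_force: [-6.4, 1.5, -0.1]
width: 0.0001
```

```bash
python3 -c "
from h import *
st()"
```

```text
t 17.53 nest xy z mm [-60.06  -6.1  119.56] F [-6.59 -0.6  -0.12] w 9.983594194882632e-05
```

Call:
arm_command(series="0.002 0.0025 0.01 0 0 0 -1; 0.002 0.0025 0.01 0 0 0 -1; 0.002 0.0025 0.01 0 0 0 -1; 0.002 0.0025 0.01 0 0 0 -1; 0.002 0.0025 0.01 0 0 0 -1; 0.002 0.0025 0.01 0 0 0 -1")

```text
clock: 18.03
position: [0.5089, 0.1139, 0.1187]
ee_rot: [0.677, 0.203, 0.677, -0.203]
contact_force: [-3.4, -0.5, 0.1]
width: 0.0003
```

```bash
python3 -c "
from h import *
st()"
```

```text
t 18.03 nest xy z mm [-52.63  -6.19 118.68] F [-3.01 -1.55  0.05] w 0.0003215011877247499
```

Call:
arm_command(series="0.001 0.0025 0.01 0 0 0 -1; 0.001 0.0025 0.01 0 0 0 -1; 0.001 0.0025 0.01 0 0 0 -1; 0.001 0.0025 0.01 0 0 0 -1; 0.001 0.0025 0.01 0 0 0 -1; 0.001 0.0025 0.01 0 0 0 -1; 0 0 0 0 0 0 -1")

```text
clock: 18.62
position: [0.516, 0.1119, 0.1184]
ee_rot: [0.678, 0.203, 0.677, -0.203]
contact_force: [-0.3, 0.8, 0.1]
width: 0.0002
```

```bash
python3 -c "
from h import *
st()"
```

```text
t 18.62 nest xy z mm [-45.29  -5.72 118.41] F [-0.57  0.69  0.06] w 0.00021141375870773222
```

Call:
arm_command(series="0 0.0015 0.006 0 -0.0083 0 -1; 0 0.0015 0.006 0 0 0 -1; 0 0.0015 0.006 0 0 0 -1; 0 0.0015 0.006 0 0 0 -1; 0 0 0 0 0 0 -1")

```text
clock: 19.03
position: [0.5178, 0.1112, 0.1185]
ee_rot: [0.687, 0.201, 0.668, -0.206]
contact_force: [-1.4, -0.3, 0.6]
width: -0.0001
```

```bash
python3 -c "
from h import *
st()"
```

```text
t 19.03 nest xy z mm [-43.34  -5.83 118.51] F [-1.28 -0.71  0.63] w -0.0001059181504820611
```

Call:
arm_command(series="0 0.001 0.005 0 0 0 -1; 0 0.001 0.005 0 0 0 -1; 0 0.001 0.005 0 0 0 -1; 0 0.001 0.005 0 0 0 -1; 0 0 0 0 0 0 -1")

```text
clock: 19.45
position: [0.519, 0.1103, 0.1182]
ee_rot: [0.686, 0.2, 0.668, -0.206]
contact_force: [-0.2, -0.1, -0.1]
width: 0.0
```

```bash
python3 -c "
from h import *
st()"
```

```text
t 19.45 nest xy z mm [-41.87  -6.29 118.16] F [-0.2  -0.16 -0.12] w 2.365544100335099e-05
```

Call:
arm_command(series="0 0.001 0.005 0 0 0 -1; 0 0.001 0.005 0 0 0 -1; 0 0.001 0.005 0 0 0 -1; 0 0 0 0 0 0 -1")

```text
clock: 19.78
position: [0.5209, 0.1097, 0.1184]
ee_rot: [0.686, 0.201, 0.668, -0.206]
contact_force: [0.1, 0.2, 0.2]
width: 0.0001
```

```bash
python3 -c "
from h import *
st()"
```

```text
t 19.78 nest xy z mm [-39.91  -6.23 118.44] F [0.03 0.26 0.2 ] w 7.660574948742971e-05
```

Call:
arm_command(series="0 0.001 0.005 0 0 0 -1; 0 0.001 0.005 0 0 0 -1; 0 0.001 0.005 0 0 0 -1; 0 0 0 0 0 0 -1")

```text
clock: 20.12
position: [0.522, 0.1092, 0.1184]
ee_rot: [0.686, 0.201, 0.668, -0.206]
contact_force: [-0.3, 0.8, 0.6]
width: 0.0003
```

```bash
python3 -c "
from h import *
st()"
```

```text
t 20.12 nest xy z mm [-38.74  -6.38 118.38] F [-0.54  0.67  0.58] w 0.0002889465188933505
```

Call:
arm_command(series="0 0.001 0.005 0 0 0 -1; 0 0.001 0.005 0 0 0 -1; 0 0 0 0 0 0 -1")

```text
clock: 20.37
position: [0.523, 0.1088, 0.1184]
ee_rot: [0.686, 0.2, 0.668, -0.206]
contact_force: [0.1, 0.1, -0.5]
width: 0.0002
```

```bash
python3 -c "
from h import *
st()"
```

```text
t 20.37 nest xy z mm [-37.65  -6.45 118.39] F [ 0.09  0.09 -0.46] w 0.0001822411618877113
```

Call:
arm_command(series="0 0.001 0.005 0 0 0 -1; 0 0.001 0.005 0 0 0 -1; 0 0 0 0 0 0 -1")

```text
clock: 20.62
position: [0.5236, 0.1085, 0.1184]
ee_rot: [0.686, 0.201, 0.669, -0.206]
contact_force: [-0.2, 0.1, 0.5]
width: 0.0
```

```bash
python3 -c "
from h import *
st()"
```

```text
t 20.62 nest xy z mm [-36.95  -6.53 118.36] F [-0.24  0.06  0.54] w 1.2084947999381313e-05
```

Call:
arm_command(series="0 0.001 0.005 0 0 0 -1; 0 0.001 0.005 0 0 0 -1; 0 0 0 0 0 0 -1")

```text
clock: 20.87
position: [0.5239, 0.1084, 0.1183]
ee_rot: [0.685, 0.201, 0.669, -0.206]
contact_force: [-2.1, 2.1, 0.6]
width: 0.0002
```

```bash
python3 -c "
from h import *
st()
im=get_image('top')[100:240,240:380,::-1]
w=get_image('wrist')[:,:,::-1];np.save('w7.npy',pose(manip.get_state()))
o=np.zeros((560,800,3),np.uint8);o[:,:400]=cv2.resize(im,(560,560),interpolation=cv2.INTER_CUBIC)[:,60:460];o[:400,400:]=cv2.resize(w[200:400,220:420],(400,400));cv2.imwrite('pics/w7.png',o)"
```

```text
t 20.87 nest xy z mm [-36.64  -6.55 118.3 ] F [-2.71  1.35  0.6 ] w 0.00021201743798981873
```

View pics/w7.png

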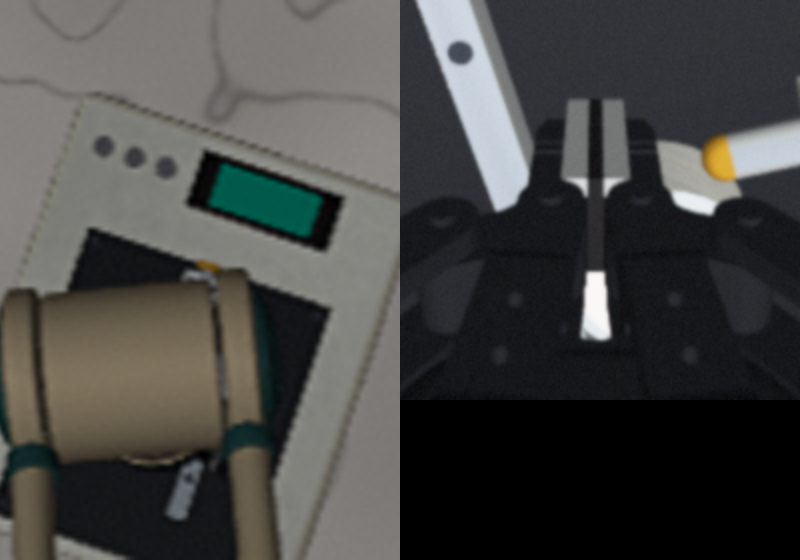

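The wrist view shows the brass nose behind the puck's rear left at (715,158) in the crop, and the pusher's force has started to rise steeply. I'll press home in small steps.

Call:
arm_command(series="0 0.001 0.005 0 0 0 -1; 0 0.001 0.005 0 0 0 -1; 0 0 0 0 0 0 -1")

```text
clock: 21.22
position: [0.5241, 0.1082, 0.1182]
ee_rot: [0.685, 0.201, 0.67, -0.206]
contact_force: [-5.6, 3.8, 2.7]
width: -0.0002
```

```bash
python3 -c "
from h import *
st()"
```

```text
t 21.22 nest xy z mm [-36.36  -6.67 118.25] F [-6.5   1.79  2.71] w -0.00015930732763591254
```

Call:
arm_command(series="-0.003 0.001 0.004 0 0 0 -1; 0 0 0 0 0 0 -1; 0 0 0 0 0 0 -1; 0 0 0 0 0 0 -1")

```text
clock: 21.55
position: [0.5242, 0.1082, 0.1183]
ee_rot: [0.685, 0.201, 0.67, -0.206]
contact_force: [-4.8, 3.0, 1.9]
width: 0.0002
```

```bash
python3 -c "
from h import *
st()"
```

```text
t 21.55 nest xy z mm [-36.32  -6.68 118.31] F [-5.49  1.26  1.88] w 0.00019204829355064823
```

Call:
arm_command(series="-0.003 0.002 0.008 0 0 0 -1; 0 0 0 0 0 0 -1; 0 0 0 0 0 0 -1; 0 0 0 0 0 0 -1")

```text
clock: 21.88
position: [0.5242, 0.1081, 0.1183]
ee_rot: [0.684, 0.201, 0.67, -0.206]
contact_force: [-7.3, 2.7, 1.8]
width: -0.0001
```

```bash
python3 -c "
from h import *
st()"
```

```text
t 21.88 nest xy z mm [-36.25  -6.75 118.34] F [-7.79  0.22  1.78] w -0.00012457300106753785
```

Call:
arm_command(series="-0.001 0.001 0.005 0 0 0 -1; 0 0 0 0 0 0 -1; 0 0 0 0 0 0 -1; 0 0 0 0 0 0 -1")

```text
clock: 22.22
position: [0.5242, 0.108, 0.1184]
ee_rot: [0.684, 0.201, 0.671, -0.206]
contact_force: [-6.2, 4.6, 1.8]
width: -0.0002
```

```bash
python3 -c "
from h import *
st()"
```

```text
t 22.22 nest xy z mm [-36.21  -6.76 118.37] F [-7.36  2.34  1.83] w -0.0002377432529977455
```

Call:
arm_command(series="0 -0.001 -0.006 0 0 0 -1; 0 -0.002 -0.01 0 0 0 -1; 0 -0.004 -0.02 0 0 0 -1; 0 -0.01 -0.05 0 0 0 -1; 0 -0.02 -0.1 0 0 0 -1; -0.1 0 0 0 0 0 -1; -0.3 0 0 0 0 0 -1; -0.35 0 0 0 0 0 -1; -0.3 0 0 0 0 0 -1; -0.1 0 0 0 0 0 -1; 0 0 0 0 0 0 -1")

```text
clock: 23.13
position: [0.5094, 0.1161, 0.2378]
ee_rot: [0.689, 0.202, 0.665, -0.205]
contact_force: [0.3, -0.5, -1.9]
width: 0.0001
```

Call:
arm_command(series="0 0.03 0.1 0 0 0 -1; 0 0.06 0.22 0 0 0 -1; 0 0.06 0.26 0 0 0 -1; 0 0.06 0.26 0 0 0 -1; 0 0.06 0.22 0 0 0 -1; 0 0.03 0.1 0 0.0083 0 -1; 0 0 0 0 0 0 -1; 0 0 0 0 0 0 -1; 0 0 0 0 0 0 -1; 0 0 0 0 0 0 -1; 0 0 0 0 0 0 -1")

```text
clock: 24.05
position: [0.6194, 0.0776, 0.2367]
ee_rot: [0.677, 0.203, 0.678, -0.203]
contact_force: [0.2, -0.2, -0.3]
width: -0.0003
```

```bash
python3 - <<'E'
from h import *
st();T=pose(manip.get_state());np.save("w8.npy",T)
im=get_image("wrist");cv2.imwrite("pics/w8.png",im[:,:,::-1])
print("exp disc",proj("wrist",N(.0,0,.132),T),"rim px",proj("wrist",N(.026,0,.132),T),proj("wrist",N(0,.026,.132),T))
g=cv2.cvtColor(im,cv2.COLOR_RGB2GRAY);u,v=proj("wrist",N(0,0,.132),T)[0].astype(int)
for th in(150,180,200,215,230):
    n,l,sv,c=cv2.connectedComponentsWithStats((g>th).astype(np.uint8));k=l[v,u]
    d=ray("wrist",[c[k]],.132,T)[0,:2]-nest;print(th,k,sv[k],c[k],(d@ax*1e3).round(2),(d@ay*1e3).round(2))
print(g[v,u-70:u+71:5],g[v-70:v+71:5,u])
E
```

```text
t 24.05 nest xy z mm [ 63.72  -4.96 236.68] F [ 0.23 -0.17 -0.27] w -0.0002920285377653985
exp disc [[303.82017244 121.6172837 ]] rim px [[312.65673364 154.81674035]] [[337.36806806 112.64099204]]
150 25 [ 270   87   68   69 3613] [303.45613064 121.09299751] -0.44 -0.16
180 518 [ 273   88   63   66 3019] [304.19642266 121.23550845] -0.2 0.35
200 1 [ 276   94   56   57 2542] [303.44099135 121.87922895] 0.11 -0.33
215 0 [     0      0    640    400 256000] [319.5 199.5] 62.69 -3.97
230 0 [     0      0    640    400 256000] [319.5 199.5] 62.69 -3.97
[ 31  28  33  28  36 146 141 149 176 210 212 210 211 213 209 210 211 209
 208 211 188  91  31  34  33  25  35  31  36] [ 32  37  31  34  35  36  36 100 176 210 211 212 207 207 209 210 213 210
 211 210 193 116  27  28  29  31  35  42  29]
```

The disc centre measures x = +0.1, y = -0.3 mm in the nest frame. That fits the 26 mm screw position I saw earlier, so the puck's front is on the screw. I'll do a quick bystander check and hand in.

```bash
python3 - <<'E'
from h import *
from rig import ticket
a=cv2.imread("pics/top0.png")[:,:,::-1].astype(int);b=get_image("top").astype(int)
for n,(u,v) in dict(dark=(450,219),vial=(421,273),jar=(424,138),bottle=(180,232),red1=(379,204),red2=(380,241)).items():
    d=np.abs(a-b)[v-12:v+13,u-12:u+13].max(2);print(n,"changed px",(d>40).sum())
st();print(ticket.sign_off())
E
```

```text
dark changed px 0
vial changed px 0
jar changed px 0
bottle changed px 0
red1 changed px 0
red2 changed px 0
t 24.15 nest xy z mm [ 64.1   -4.89 237.1 ] F [ 0.15  0.06 -0.12] w -2.6699391739030835e-05
the job is handed in; nothing more can be done
None
```

The white puck is in the nest and the job is handed in at about 24 s of the 61 s allowed; sign-off gives no verdict, so I don't know how it was judged.

I took the puck from its well, laid it flat at the open end about 80 mm before nest, and slid it along the fence past the plunger with the shut fingers. I then pressed it home with about 7 to 8 N on the tool, where the force rose steeply, and withdrew.

- **Position:** with the arm clear, the puck measured x ≈ +0.1 mm and y ≈ -0.3 mm from nest. The screw tip had measured about 26 mm beyond nest, which fits a puck resting against it.
- **Plunger:** the wrist picture showed the brass nose behind the puck.
- **Bystanders:** the top camera showed no change at the dark puck, vial, jar, wash bottle or red look-alikes.
- **Arm:** it read no contact force when I handed in.

**Setback:** the first push past the plunger stuck on fingertip friction and the puck sprang back. I backed off, angled the fingers and pushed again; the largest force I read on the tool in all this was about 16 N, before I backed off.

**Doubtful:**
- The finger position at the stop suggested the puck was about 4 mm further in than the camera shows. I put that down to the fingers being thinner than I had estimated.
- Contact with the screw and fence after letting go rests on force and position, not on a view of the gaps. The forces on the fence and stop could not be measured directly.

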